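# Gauge the bores of clamped inserts and pick out the short ones

### The arm

A 7-joint arm with a two-finger parallel gripper is mounted at the origin on a cart in front of the work surface, level with it; the furniture and walls round the work are solid. World frame = base frame: x ahead of the robot, y to its left, z up, the work surface at z = 0. Lengths are in m, angles in rad, forces in N, time in s.
With the tool pointing down it reaches from about 0.4 to 0.85 m from the base axis. Payload 6.9 kg.
Tool frame: the origin (TCP) lies midway between the tips of the shut fingers; the grasp point (between the pads) lies behind it (ctrl.pinch_z is the z of the grasp point in the tool frame, in m); z points along the fingers, y is the line along which they close (so a half turn about z gives the same grasp; the last joint's range is limited). The gripper opens to 85 mm and grips with 20 to 120 N. Pads are 22 mm wide; open, the fingers measure 114 mm over their backs; the gripper's body (76 mm by 85 mm) begins 54 mm behind the grasp point. The pads swing forward as they close: fully open they stand 13 mm farther back than shut.
Start: joints at [1.298, 0.507, -0.238, 1.5, 0.126, 1.149, -0.155], TCP at [0.231, -0.581, 0.198] pointing down, gripper open.
Joint ranges: [-3.08, 3.08], [-0.24, 2.05], [-1.43, 1.35], [0, 2.5], [-1.52, 4.66], [0.17, 1.96], [-2.89, 2.89]. Speed limits (rad/s): [2.39, 2.39, 3.14, 3.14, 3.14, 3.14, 3.14].

### API

Orientations are given as a unit quaternion [w, x, y, z].
In Python, from station import ctrl, get_state, vision, ticket, models gives the robot as it stands. Calls block until the motion is done:
- ctrl.movep(position, orientation): joint-space move of the TCP to a pose.
- ctrl.movel(position, frame=None, max_speed=0.15): straight line of the TCP; frame=None keeps the orientation; max_speed is the mean speed in m/s.
- ctrl.set_joints(angles): joint-space move.
- ctrl.ungrasp() and ctrl.close_gripper(force=None): open the fingers fully, or close them until they stop; force is the grip in N (None keeps the last).
- ctrl.pause(seconds).
- ctrl.ik(position, orientation): joint angles nearest the present ones, or None.
- get_state(): the state.
- vision.grab_frame(name): name is "side" or "top" or "wrist"; returns (picture, depth): 400x640x3 uint8, blue, green, red; 400x640 float32, m along the optical axis (not along the pixel's ray), 0 where there is no reading.
- vision.camera_info(name): a dict with "mtx" (3x3 intrinsics, pixels), "R" (3x3) and "t" (3): a world point X has camera coordinates R X + t; the wrist camera has in their place "hand_eye" (4x4, takes a point from camera to tool coordinates, whose origin is the TCP and whose axes are the flange's). Camera axes: x right, y down, z forward; pixel columns grow to the right and rows downward; lengths in m; the calibration is good to about 2 mm. A picture is of the moment at which its call begins: read the wrist's pose just before it. camera_info takes no time and is no camera call.
A pose or a line that the arm cannot do raises ctrl.Unreachable and nothing moves.
- ticket.close_job(): hands the job in; it is judged then, once.
Trained networks look in the newest picture that a camera, given by its name, has taken for a name from the list of things; names that differ only in an ending like _2 or _b are one class to them, and where a whole thing is asked for, a point or a joint stands for the part that bears it (a point fixed in the world has none). Each returns a list of dicts, best first, with "p" (0 to 1); they miss things now and then, are a little off and sometimes report something else, mostly with a low value. They report only what shows in the picture. A call takes as long as a camera call. They do not tell look-alikes from the thing itself.
- models.recognise(camera, target): "point" ([column, row] in pixels, amid what is visible of it).
- models.masks_of(camera, target): "mask" (400x640 bool, what is visible of it) and "point" ([column, row] in pixels, amid what is visible of it).
The state is a dict: "time": time; "qpos": joint angles; "qd": joint speeds; "tau": joint torques, N m; "tcp_pos": TCP position; "eef_rot": TCP orientation; "contact_force": force on the tool from outside, world axes, zero at the start; "wrist_torque": the same for the moment, N m; "width": finger opening in m; "gripper_force": force on a finger pad.
Only numpy, scipy, OpenCV 4.12 (cv2) and the standard library are available. Lean on these libraries where they do the work, as an engineer would, in place of code of your own. Each camera call takes 0.05 s, during which the arm holds its last target. There are 200 camera calls.

### The job

Check the aluminium inserts standing in the blue clamp rack: turn the red cam knob clockwise until the sprung orange clamp bar drops into the cam's notch and grips them, then, starting with the insert nearest the knob and working away from it, lower the yellow-handled depth rod to the bottom of every bore to find out how deep it is. Stand the rod back in its grey stand, turn the knob back so that the clamp opens while all the inserts are still in the rack, then sort them: those with a bore only 28 mm deep go in the steel tray, those with the full 46 mm in the green tray. Do not knock over or shove away either reagent bottle.

Things in the scene. Friction and masses are not known exactly. Their poses are not given: they have to be found in the camera images.
- rack: fixed blue clamp rack, base 108 x 262 x 8 mm; origin on the worktop under the middle pocket, three pockets along its y axis, cam knob at y = +125 mm. Pockets are 36 mm square between walls at most 23 mm above the worktop, a fence on the -x side, the clamp bar on the +x side; the upper 43 mm of the inserts are free. Its place and yaw vary
- pocket_1 (a point): middle of the floor of pocket 1, the one nearest the knob (55 mm along rack +y), 8 mm above the worktop
- pocket_2 (a point): middle of the floor of pocket 2 (at the rack's origin), 8 mm above the worktop
- pocket_3 (a point): middle of the floor of pocket 3, the farthest from the knob (55 mm along rack -y), 8 mm above the worktop
- cam_knob_grip (a point): on the vertical axis of the red cam knob, 46 mm above the worktop, where to grip. The wing grip is a bar 46 mm long, 15 mm thick, 28 to 58 mm above the worktop; its length lies along the rack's x axis at knob angle 1.3, and 1.3 rad anticlockwise (from above) of it at angle 0. The point turns with the knob; it equals the rack's axes at angle 0
- cam_knob (a joint): knob angle, rad, growing clockwise seen from above, 0 to 1.6 between stops; starts between 0 and 0.5. At 1.3 (give or take 0.15) the notch faces the follower and the bar drops in; below 0.85 the cam holds the clamp open. Takes under 0.3 N m; it stays where it is left
- clamp_bar (a joint): travel of the sprung clamp bar toward the inserts, m: 0 held open by the cam, about 0.0045 when its follower has dropped into the notch and it grips the inserts (about 4 N)
- insert_1a: aluminium insert in pocket 1 (one of insert_1a, insert_1b is present; either may be full or short, alike outside). Block 32 x 32 x 58 mm, 0.13 kg, origin at the centre of its underside, z up. Round 15 mm blind bore down the middle from the top: 46 mm deep (floor 12 mm above the origin) if full, 28 mm (floor 30 mm above it) if short
- insert_1b: aluminium insert in pocket 1 (one of insert_1a, insert_1b is present; either may be full or short, alike outside). Block 32 x 32 x 58 mm, 0.13 kg, origin at the centre of its underside, z up. Round 15 mm blind bore down the middle from the top: 46 mm deep (floor 12 mm above the origin) if full, 28 mm (floor 30 mm above it) if short
- insert_2a: aluminium insert in pocket 2 (one of insert_2a, insert_2b, blank_2 is present; either may be full or short, alike outside). Block 32 x 32 x 58 mm, 0.13 kg, origin at the centre of its underside, z up. Round 15 mm blind bore down the middle from the top: 46 mm deep (floor 12 mm above the origin) if full, 28 mm (floor 30 mm above it) if short
- insert_2b: aluminium insert in pocket 2 (one of insert_2a, insert_2b, blank_2 is present; either may be full or short, alike outside). Block 32 x 32 x 58 mm, 0.13 kg, origin at the centre of its underside, z up. Round 15 mm blind bore down the middle from the top: 46 mm deep (floor 12 mm above the origin) if full, 28 mm (floor 30 mm above it) if short
- insert_3a: aluminium insert in pocket 3 (one of insert_3a, insert_3b is present; either may be full or short, alike outside). Block 32 x 32 x 58 mm, 0.13 kg, origin at the centre of its underside, z up. Round 15 mm blind bore down the middle from the top: 46 mm deep (floor 12 mm above the origin) if full, 28 mm (floor 30 mm above it) if short
- insert_3b: aluminium insert in pocket 3 (one of insert_3a, insert_3b is present; either may be full or short, alike outside). Block 32 x 32 x 58 mm, 0.13 kg, origin at the centre of its underside, z up. Round 15 mm blind bore down the middle from the top: 46 mm deep (floor 12 mm above the origin) if full, 28 mm (floor 30 mm above it) if short
- blank_2: black plastic blank without a bore, 32 x 32 x 22 mm, that fills pocket 2 when no insert stands there; origin at the centre of its underside. Nothing to be done with it
- depth_rod: loose depth rod, 0.08 kg. Origin at the tip (lower end), z up: steel shaft 7 mm thick, 78 mm long, black rings 28 and 46 mm above the tip; yellow handle 24 mm thick from 78 to 118 mm above the tip, with a flange 34 mm wide, 5 mm thick on top. It starts in its stand, handle's lower face on the stand's rim
- rod_tip (a point): the rod's tip
- rod_stand: fixed grey rod stand: base 80 x 80 x 8 mm with an upright tube, outside 30 mm, inside 14 mm, open at the top, rim 90 mm above the worktop. Origin on the worktop under the tube's axis. A rod that hangs in it has its tip 12 mm above the worktop
- steel_tray: loose steel tray 94 x 136 x 20 mm (136 along its y), 0.3 kg, flat inside floor about 74 x 102 mm, 3 mm above the worktop; origin at the centre of its underside. Three inserts fit in a row along its y axis, 35 mm apart
- green_tray: loose green plastic tray 96 x 136 x 20 mm (136 along its y), 0.3 kg, walls and floor 4 mm thick; origin at the centre of its underside. Three inserts fit in a row along its y axis, 35 mm apart
- bottle_amber: bystander: amber reagent bottle with blue cap, 60 mm thick, 98 mm tall, origin at the centre of its underside
- bottle_white: bystander: white reagent bottle with green cap, 48 mm thick, 93 mm tall, origin at the centre of its underside
There are look-alikes about, which are no part of the job. Leave any purple or turquoise look-alike of the depth_rod alone.

How it is judged:
By the outcome, as a careful person would: the job done as asked, in the order asked, and still so for the second after the job is handed in, with the robot touching nothing.
Of insert_1a, insert_1b only 1 to 1 are there at a start; the rules pass over those that are not, and their reading is None.
Of insert_2a, insert_2b, blank_2 only 1 to 1 are there at a start; the rules pass over those that are not, and their reading is None.
Of insert_3a, insert_3b only 1 to 1 are there at a start; the rules pass over those that are not, and their reading is None.
At some moment in a run one of steel_tray, green_tray may be knocked a few centimetres aside while the robot is not near it.
Once in a run the grip may slacken for a moment while it holds something.
It also fails if it takes over 210 s, if anything falls off the work surface, if the arm or the gripper's body presses on something with over 40 N, if the wrist force passes 120 N, or if a joint passes its speed limit or range.

## Working session

There is one attempt and no reset: what is moved stays moved. The work goes in short steps, each a Python script; the robot and the scene stay as the last script left them, time stands still between calls to the robot, and variables do not carry over. Pictures are saved under pics/ and viewed, at most 14 in all, crops included, and the job is handed in when it is done.

```bash
ls; mkdir -p pics; python3 - <<'E'
from station import ctrl,get_state,vision
import cv2
s=get_state();print(s['time'],s['tcp_pos'],s['eef_rot'],s['width'],ctrl.pinch_z)
for n in("top","side"):
    im,d=vision.grab_frame(n);cv2.imwrite(f"pics/{n}0.png",im)
    c=vision.camera_info(n);print(n,c['mtx'].tolist() if hasattr(c['mtx'],'tolist') else c['mtx'],c['R'],c['t'])
print(vision.camera_info("wrist"))
E
```

```text
pics
0.0 [ 0.23081848 -0.58020391  0.19722502] [-8.86506226e-04  9.82122075e-01  1.88242944e-01 -1.93677988e-04] 0.08505696972635246 -0.0187
top [[423.2306028800621, 0.0, 321.57991035451107], [0.0, 423.2306028800621, 192.36923640334606], [0.0, 0.0, 1.0]] [[ 0.00850219 -0.99996065 -0.00253087]
 [-0.99788431 -0.00832134 -0.06447985]
 [ 0.06445626  0.00307373 -0.9979158 ]] [0.02890955 0.48793061 1.29035245]
side [[385.90742014125846, 0.0, 322.72458962090485], [0.0, 385.90742014125846, 196.56005464943348], [0.0, 0.0, 1.0]] [[-0.80336188 -0.59548678  0.00227568]
 [-0.34900329  0.46773158 -0.81204918]
 [ 0.48250014 -0.65316358 -0.58358457]] [0.42365833 0.21349775 0.80411114]
{'mtx': array([[303.64871767,   0.        , 318.15322917],
       [  0.        , 303.64871767, 199.32663753],
       [  0.        ,   0.        ,   1.        ]]), 'hand_eye': array([[ 2.73611165e-04, -9.52118470e-01, -3.05729201e-01,
         7.77948394e-02],
       [ 9.99999848e-01,  4.07059954e-04, -3.72742206e-04,
        -1.10710870e-04],
       [ 4.79344853e-04, -3.05729052e-01,  9.52118436e-01,
        -1.76995956e-01],
       [ 0.00000000e+00,  0.00000000e+00,  0.00000000e+00,
         1.00000000e+00]])}
```

View pics/top0.png

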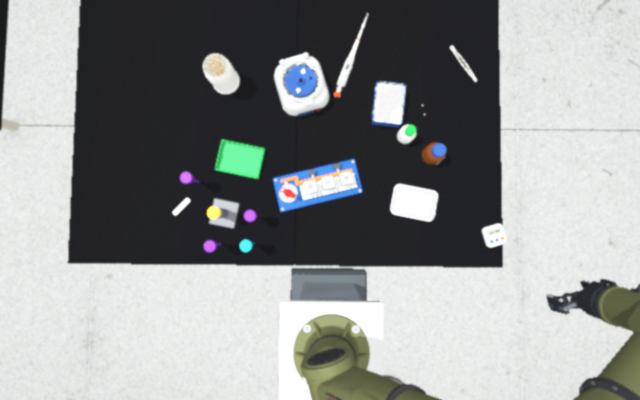

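View pics/side0.png

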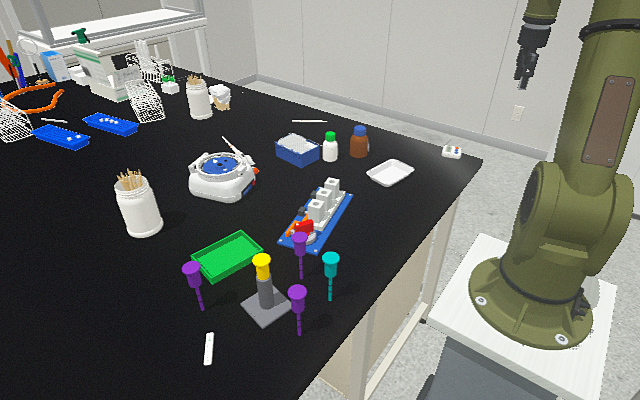

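```bash
cat > h.py <<'E'
from station import ctrl,get_state,vision,ticket,models
import numpy as np,cv2
from scipy.spatial.transform import Rotation as Rot
def pose(cam):
    "camera-to-world R,t (reads the wrist pose now)"
    c=vision.camera_info(cam)
    if cam!="wrist": R=np.array(c['R']).T; return np.array(c['mtx']),R,-R@np.array(c['t'])
    s=get_state();w,x,y,z=s['eef_rot'];H=np.array(c['hand_eye']);Rw=Rot.from_quat([x,y,z,w]).as_matrix()
    return np.array(c['mtx']),Rw@H[:3,:3],Rw@H[:3,3]+s['tcp_pos']
def cloud(d,P):
    K,R,t=P;v,u=np.mgrid[:d.shape[0],:d.shape[1]]
    return (np.stack([(u-K[0,2])/K[0,0]*d,(v-K[1,2])/K[1,1]*d,d],-1)@R.T)+t
def onplane(px,z,P):
    K,R,t=P;r=R@np.array([(px[0]-K[0,2])/K[0,0],(px[1]-K[1,2])/K[1,1],1]);return t+r*(z-t[2])/r[2]
def look(cam):
    P=pose(cam);im,d=vision.grab_frame(cam);return im,d,cloud(d,P),P
def proj(X,P):
    K,R,t=P;c=K@(R.T@(np.array(X)-t));return c[:2]/c[2]
def quat(yaw):
    "tool down, tool y (closing line) at angle yaw+90deg from world x; tool x along yaw"
    q=(Rot.from_euler('z',yaw)*Rot.from_euler('x',np.pi)).as_quat();return [q[3],*q[:3]]
E
python3 - <<'E'
from h import *
for cam in("top","side"):
    im,d,C,P=look(cam)
    for n in["rack","cam_knob","insert_1a","blank_2","depth_rod","rod_stand","steel_tray","green_tray","bottle_amber","bottle_white","clamp_bar"]:
        for r in models.masks_of(cam,n)[:4]:
            m=r['mask']&(d>0);p=C[m]
            if len(p)==0: print(cam,n,r['p'],r['point'],'nodepth');continue
            rect=cv2.minAreaRect(p[:,:2].astype(np.float32)*1000)
            print(cam,n,round(r['p'],2),np.round(r['point']),m.sum(),'med',np.round(np.median(p,0),3),'z98',round(np.percentile(p[:,2],98),3),np.round(rect[0]),np.round(rect[1]),round(rect[2],1))
E
```

```text
top rack 0.88 [314. 186.] 2619 med [0.508 0.051 0.011] z98 0.06 [512.  46.] [113. 266.] 14.0
top cam_knob 0.63 [286. 194.] 242 med [0.482 0.136 0.025] z98 0.062 [485. 136.] [53. 48.] 45.6
top depth_rod 0.63 [185. 179.] 104 med [0.519 0.417 0.122] z98 0.127 [520. 418.] [26. 30.] 0.8
top depth_rod 0.58 [206. 246.] 88 med [0.329 0.347 0.122] z98 0.126 [329. 347.] [26. 27.] 44.9
top depth_rod 0.41 [244. 247.] 97 med [0.328 0.247 0.122] z98 0.126 [328. 246.] [29. 29.] 65.8
top rod_stand 0.73 [225. 212.] 545 med [0.421 0.325 0.008] z98 0.09 [422. 336.] [81. 79.] 79.9
top steel_tray 0.96 [412. 200.] 1315 med [ 0.461 -0.252  0.003] z98 0.021 [ 461. -250.] [137.  97.] 79.0
top steel_tray 0.75 [290. 190.] 288 med [0.485 0.136 0.024] z98 0.061 [487. 138.] [59. 57.] 63.4
top green_tray 0.72 [242. 156.] 1517 med [0.591 0.287 0.004] z98 0.022 [593. 289.] [148. 106.] 77.7
top green_tray 0.22 [315. 188.] 2370 med [0.506 0.056 0.011] z98 0.058 [511.  47.] [108. 261.] 13.6
top bottle_amber 0.97 [430. 154.] 417 med [ 0.603 -0.298  0.068] z98 0.102 [ 606. -304.] [64. 50.] 35.6
top clamp_bar 0.79 [319. 1
[... 856 characters left out ...]
stand 0.94 [268. 305.] 1444 med [0.41  0.346 0.009] z98 0.09 [428. 328.] [ 93. 101.] 78.0
side rod_stand 0.64 [293. 230.] 97 med [0.522 0.138 0.023] z98 0.025 [524. 111.] [23. 99.] 2.0
side steel_tray 0.95 [391. 174.] 776 med [ 0.464 -0.265  0.004] z98 0.02 [ 458. -258.] [119. 165.] 7.6
side bottle_amber 0.9 [359. 143.] 504 med [ 0.597 -0.291  0.054] z98 0.099 [ 604. -305.] [64. 55.] 38.0
side bottle_white 0.77 [331. 147.] 347 med [ 0.657 -0.212  0.049] z98 0.094 [ 662. -217.] [44. 36.] 7.8
side bottle_white 0.19 [266. 305.] 1416 med [0.409 0.347 0.009] z98 0.089 [423. 336.] [80. 87.] 78.1
side clamp_bar 0.17 [392. 172.] 745 med [ 0.465 -0.262  0.004] z98 0.019 [ 459. -252.] [139.  95.] 77.8
```

The rack runs lower-left to upper-right in the top view, around (315,187), with the red knob at its left end (288,190) and three inserts in it. The yellow rod is in its stand at (214,212), with three purple rods and one turquoise rod around it. The steel tray is at (413,202), the green tray at (241,158), and the bottles are at (407,133) and (433,153). Next is a close look at the rack and stand.

```bash
python3 - <<'E'
from h import *
s=get_state();p=s['tcp_pos']
ctrl.movel([p[0],p[1],0.36])
ctrl.movep([0.46,0.07,0.30],quat(0.245))
im,d,C,P=look("wrist");cv2.imwrite("pics/w1.png",im);np.savez("w1.npz",d=d,C=C)
for n in["rack","cam_knob","insert_1a","clamp_bar"]:
    for r in models.masks_of("wrist",n)[:5]:
        m=r['mask']&(d>0);q=C[m];zt=np.percentile(q[:,2],97);t=q[q[:,2]>zt-.006]
        rect=cv2.minAreaRect(t[:,:2].astype(np.float32)*1000);ra=cv2.minAreaRect(q[:,:2].astype(np.float32)*1000)
        print(n,round(r['p'],2),np.round(r['point']),'ztop',round(zt,3),'top rect',np.round(rect[0],1),np.round(rect[1]),round(rect[2],1),'all',np.round(ra[0]),np.round(ra[1]),round(ra[2],1))
print(get_state()['qpos'],get_state()['time'])
E
```

```text
rack 0.94 [333. 119.] ztop 0.059 top rect [502.7  49.5] [ 38. 216.] 13.0 all [508.  45.] [112. 268.] 14.4
cam_knob 0.68 [278. 132.] ztop 0.06 top rect [483.2 135.1] [46. 15.] 61.5 all [481. 136.] [56. 60.] 56.8
insert_1a 0.62 [326. 130.] ztop 0.069 top rect [500.3  66.4] [31. 31.] 13.9 all [500.  67.] [31. 33.] 14.0
clamp_bar 0.95 [339. 110.] ztop 0.026 top rect [537.1  49.7] [ 26. 221.] 13.9 all [534.  49.] [ 27. 221.] 11.0
[ 0.56070516  0.27191703 -1.00374298  1.70562959  0.23755703  1.29488028
 -1.81835708] 5.2417
```

View pics/w1.png

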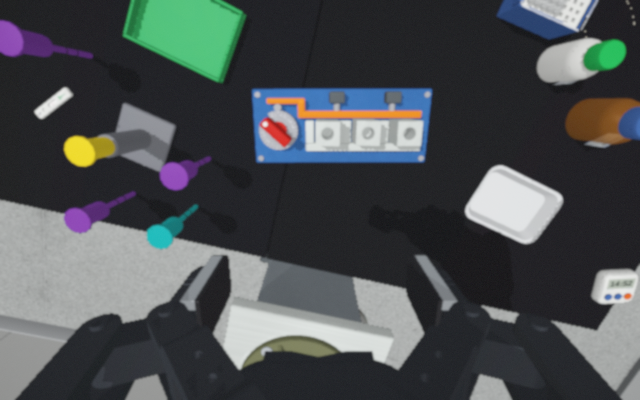

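The rack is level in the wrist view: knob wing at (278,131), bores at (328,132), (368,132) and (408,132), so all three pockets hold inserts. The knob angle is about 0.47. I'll turn it now.

```bash
cat >> h.py <<'E'
RY=0.244; KN=np.array([.483,.1352])
def rk(x,y):
    "rack coordinates -> world xy"
    c,s=np.cos(RY),np.sin(RY);o=KN-0.125*np.array([-s,c]);return o+[c*x-s*y,s*x+c*y]
E
python3 - <<'E'
from h import *
k=KN;g0=RY+1.3-0.47
ctrl.movep([*k,0.12],quat(g0));ctrl.movel([*k,0.031])
ctrl.close_gripper(force=40);s=get_state();print(s['width'],s['contact_force'],s['time'],s['tcp_pos'])
for y in np.linspace(g0,RY,6)[1:]:
    ctrl.movel([*k,0.031],quat(y));s=get_state();print(round(y,2),np.round(s['contact_force'],1),np.round(s['wrist_torque'],2),round(s['width'],4))
ctrl.close_gripper(force=20)
ctrl.movel([*k,0.085],max_speed=0.08);s=get_state();print(s['width'],s['contact_force'])
ctrl.ungrasp();ctrl.movel([*rk(-0.075,0.0),0.25],quat(RY))
im,d,C,P=look("wrist");cv2.imwrite("pics/w2.png",im[20:320,100:560]);np.savez("w2.npz",d=d,C=C,im=im)
for n in["cam_knob","insert_1a","clamp_bar"]:
    for r in models.masks_of("wrist",n)[:5]:
        m=r['mask']&(d>0);q=C[m];zt=np.percentile(q[:,2],97);t=q[q[:,2]>zt-.006]
        rect=cv2.minAreaRect(t[:,:2].astype(np.float32)*1000)
        print(n,round(r['p'],2),np.round(r['point']),'ztop',round(zt,3),'top rect',np.round(rect[0],1),np.round(rect[1]),round(rect[2],1))
for y in(.055,0,-.055): print(proj([*rk(0,y),.066],P))
E
```

```text
-8.021641780216513e-05 [0.42802799 0.78910962 0.54104657] 7.5417 [0.482976   0.1352156  0.03096332]
0.91 [0.2 0.7 0. ] [-0.   -0.01 -0.  ] 0.0004
0.74 [-0.3  0.4  0.6] [0.02 0.01 0.01] -0.0
0.58 [0.1 1.5 0.2] [-0.06 -0.    0.02] 0.0001
0.41 [-0.3  0.8 -0.5] [-0.01  0.01  0.03] 0.0002
0.24 [-0.5 -0.6 -0. ] [-0.04  0.08  0.04] 0.0
-0.00012511654776956225 [-0.14262887 -0.30228532 -0.21051505]
cam_knob 0.58 [218. 103.] ztop 0.06 top rect [483.1 135.1] [46. 15.] 61.9
cam_knob 0.51 [289.  84.] ztop 0.026 top rect [535.4  49.6] [ 28. 221.] 12.8
insert_1a 0.57 [274. 103.] ztop 0.069 top rect [499.5  66.2] [31. 32.] 13.5
clamp_bar 0.83 [286.  81.] ztop 0.026 top rect [533.5  48.6] [ 28. 220.] 10.9
clamp_bar 0.25 [  5. 118.] ztop 0.109 top rect [420.4 325.4] [19.  6.] 4.3
[270.34127513 104.10322606]
[318.87793353 104.15887302]
[367.42217618 104.21452869]
```

View pics/w2.png

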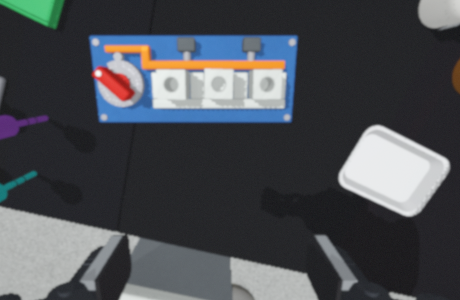

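```bash
python3 - <<'E'
from h import *
ctrl.movep([*KN,0.12],quat(RY+.83));ctrl.movel([*KN,0.033]);s=get_state();print(s['tcp_pos'],s['eef_rot'],s['width'],s['contact_force'],s['gripper_force'])
a,_=vision.grab_frame("side");w,_=vision.grab_frame("wrist")
cv2.imwrite("pics/k1.png",np.hstack([cv2.resize(a[130:290,200:440],None,fx=1.6,fy=1.6),cv2.resize(w[:,100:540],None,fx=.64,fy=.64)]))
E
```

```text
[0.48366674 0.13505293 0.03395286] [3.02632121e-04 8.59526672e-01 5.11090398e-01 6.42804241e-04] 0.08566894839274265 [0.49478201 0.07185548 0.22285262] 0.0
```

View pics/k1.png

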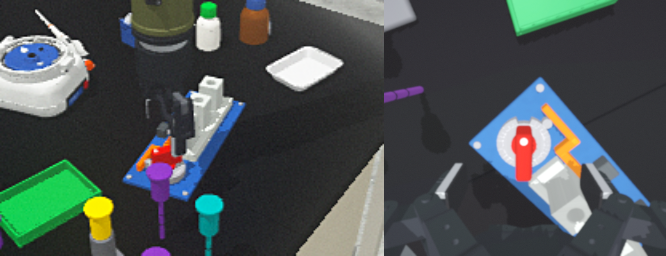

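```bash
python3 - <<'E'
from h import *
ctrl.movel([*KN,0.13]);
def show(tag):
    s=get_state();w,x,y,z=s['eef_rot'];Rw=Rot.from_quat([x,y,z,w]).as_matrix()
    for cam in("wrist","side","top"):
        im,d,C,P=look(cam);T=(C-s['tcp_pos'])@Rw
        m=(d>0)&(np.abs(T[...,0])<.06)&(np.abs(T[...,1])<.07)&(T[...,2]>-.05)&(T[...,2]<.03)
        q=T[m];print(tag,cam,len(q))
        if len(q): print(np.round(np.percentile(q,[1,5,50,95,99],axis=0)*1000,0))
show("open");ctrl.close_gripper(force=20);show("shut")
a,_=vision.grab_frame("side");w,_=vision.grab_frame("wrist")
cv2.imwrite("pics/k2.png",np.hstack([cv2.resize(a[100:260,200:440],None,fx=1.6,fy=1.6),cv2.resize(w[:,100:540],None,fx=.64,fy=.64)]))
E
```

```text
open wrist 115
[[-10. -43. -50.]
 [ -9. -43. -50.]
 [  0. -43. -49.]
 [  9.  43. -47.]
 [ 10.  45. -47.]]
open side 20
[[ -9. -49. -50.]
 [ -8. -49. -49.]
 [  1.  -0. -48.]
 [ 10.  45. -46.]
 [ 10.  45. -46.]]
open top 0
shut wrist 525
[[  6. -13. -50.]
 [  6. -12. -50.]
 [ 10.   0. -45.]
 [ 11.  11. -40.]
 [ 11.  13. -39.]]
shut side 57
[[-11. -15. -50.]
 [-11. -14. -49.]
 [  4.  -7. -44.]
 [ 11.   3. -35.]
 [ 12.   5. -34.]]
shut top 0
```

View pics/k2.png

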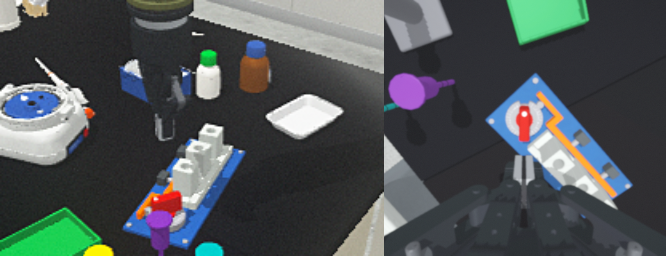

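The closed fingertips show about 34 mm above the reported TCP in both the side and wrist depth. That is why the fingers passed over the wing. I'll allow for this offset and watch the contact force.

```bash
cat >> h.py <<'E'
OFF=0.034   # observed: real finger tips lie this far behind the reported TCP
def zc(pinch): "TCP z to command for a real pinch height"; return pinch-0.0187-OFF
def st(tag=""):
    s=get_state();print(tag,'t',round(s['time'],1),'w',round(s['width'],4),'F',np.round(s['contact_force'],1),'z',round(s['tcp_pos'][2],4));return s
E
python3 - <<'E'
from h import *
k=KN;g0=RY+1.3-0.47
ctrl.ungrasp()
ctrl.movel([*k,0.03]);st()
for z in(0.015,0.0): ctrl.movel([*k,z],max_speed=.05);st()
ctrl.close_gripper(force=40);s=st('closed')
if s['width']>.01:
  for y in np.linspace(g0,RY,6)[1:]:
    ctrl.movel([*k,0.0],quat(y));s=st(round(y,2))
  ctrl.close_gripper(force=20)
  ctrl.movel([*k,0.03],max_speed=0.05);st()
  ctrl.movel([*k,0.06],max_speed=0.08);st()
  ctrl.ungrasp();ctrl.movel([*rk(-0.075,0.0),0.25],quat(RY))
  im,d,C,P=look("wrist");cv2.imwrite("pics/w3.png",im[20:320,100:560])
  for n in["cam_knob","insert_1a","clamp_bar"]:
    for r in models.masks_of("wrist",n)[:5]:
        m=r['mask']&(d>0);q=C[m];zt=np.percentile(q[:,2],97);t=q[q[:,2]>zt-.006]
        rect=cv2.minAreaRect(t[:,:2].astype(np.float32)*1000)
        print(n,round(r['p'],2),np.round(r['point']),'ztop',round(zt,3),'top rect',np.round(rect[0],1),np.round(rect[1]),round(rect[2],1))
E
```

```text
t 18.0 w 0.0856 F [-1.1  0.9  0.7] z 0.0306
 t 18.4 w 0.0852 F [-0.2 -0.5 -0.8] z 0.0148
 t 18.9 w 0.085 F [-0.8  0.5 -0.2] z -0.0003
closed t 19.5 w 0.0146 F [ 0.6 -1.8  3.1] z 0.0002
0.91 t 19.8 w 0.0143 F [ 0.8 -1.5  4.4] z 0.0002
0.74 t 20.1 w 0.014 F [ 0.5 -2.   6.1] z 0.0002
0.58 t 20.5 w 0.0146 F [ 0.1 -1.2  7.1] z 0.0002
0.41 t 20.8 w 0.0143 F [ 0.8 -1.8  7.4] z 0.0002
0.24 t 21.1 w 0.0141 F [ 0.1 -1.4  7.2] z 0.0002
 t 22.1 w -0.0002 F [-0.3 -0.6  0.1] z 0.0302
 t 22.6 w -0.0002 F [ 0.7 -0.2 -0.9] z 0.0602
cam_knob 0.69 [220. 105.] ztop 0.06 top rect [483.1 134.9] [46. 15.] 14.5
cam_knob 0.36 [365. 106.] ztop 0.069 top rect [524.7 -39.1] [31. 32.] 14.0
insert_1a 0.64 [272. 104.] ztop 0.069 top rect [498.5  65.7] [31. 32.] 14.2
clamp_bar 0.71 [290.  84.] ztop 0.026 top rect [532.2  48.3] [ 27. 221.] 13.3
```

```bash
python3 - <<'E'
from h import *
Y=.785;ctrl.movep([0.36,0.28,0.25],quat(Y))
im,d,C,P=look("wrist");cv2.imwrite("pics/r1.png",im)
for n in["depth_rod","rod_stand"]:
    for r in models.masks_of("wrist",n)[:6]:
        m=r['mask']&(d>0);q=C[m];zt=np.percentile(q[:,2],97);t=q[q[:,2]>zt-.006]
        (c,rad)=cv2.minEnclosingCircle(t[:,:2].astype(np.float32)*1000)
        print(n,round(r['p'],2),np.round(r['point']),'ztop',round(zt,3),'circ',np.round(c,1),round(rad,1),'mean',np.round(t.mean(0)*1000,1),'bgr',im[r['mask']].mean(0).astype(int))
E
```

```text
depth_rod 0.97 [383. 174.] ztop 0.125 circ [412.3 235.4] 16.7 mean [412.3 235.9 123.9] bgr [205  92 166]
depth_rod 0.92 [319. 218.] ztop 0.125 circ [327.7 245.5] 16.7 mean [328.4 246.  123.9] bgr [202 202  47]
depth_rod 0.82 [319.  97.] ztop 0.137 circ [420.1 335.4] 16.8 mean [420.3 335.6 136.2] bgr [ 80 250 253]
depth_rod 0.76 [250. 155.] ztop 0.125 circ [325.9 346.5] 16.8 mean [326.4 346.7 123.9] bgr [204  93 166]
rod_stand 0.61 [303. 106.] ztop 0.011 circ [420.2 336. ] 53.4 mean [419.2 336.3   9.7] bgr [176 172 170]
```

View pics/r1.png

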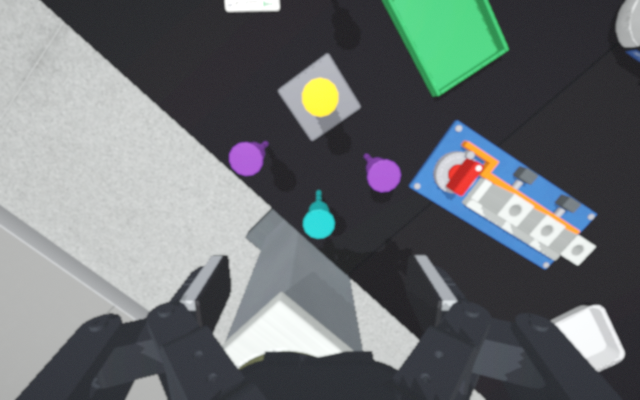

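View pics/w3.png

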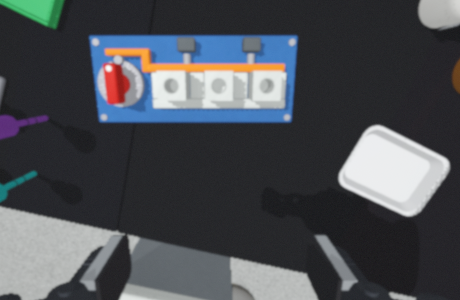

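The yellow rod is at (320,97) in its stand. The look-alikes, at (247,158), (384,175) and (319,222), are clear of the diagonal grip. The wing now lies along rack x and the bar sits against the inserts. I'll take the rod.

```bash
python3 - <<'E'
from h import *
p=[.4202,.3355];z0=zc(.111)
ctrl.movel([*p,.20]);ctrl.movel([*p,z0+.03]);st();ctrl.movel([*p,z0],max_speed=.05);st()
ctrl.close_gripper(force=60);s=st('closed');print(s['tcp_pos'])
if s['width']>.015:
    ctrl.movel([*p,z0+.145]);st('up')
    ctrl.movel([*rk(0,.055),z0+.145],quat(.785));s=st('over1')
    a,_=vision.grab_frame("side");w,_=vision.grab_frame("wrist")
    cv2.imwrite("pics/r2.png",np.hstack([cv2.resize(a[100:260,200:440],None,fx=1.6,fy=1.6),cv2.resize(w[:,100:540],None,fx=.64,fy=.64)]))
    # rod as seen by side camera, shaft points
    im,d,C,P=look("side");t=s['tcp_pos']
    m=(d>0)&(np.hypot(C[...,0]-t[0],C[...,1]-t[1])<.03)&(C[...,2]>.10)&(C[...,2]<.25)
    q=C[m]
    for lo in np.arange(.10,.25,.015):
        b=q[(q[:,2]>=lo)&(q[:,2]<lo+.015)]
        if len(b): print(round(lo,3),len(b),np.round((b.mean(0)[:2]-t[:2])*1000,1),round(b[:,2].min(),3))
E
```

```text
t 28.3 w 0.0851 F [ 0.2 -0.1  0.2] z 0.0892
 t 29.0 w 0.0855 F [-0.1 -0.   0.7] z 0.0583
closed t 29.6 w 0.0281 F [ 0.8 -1.5  3.5] z 0.0586
[0.42038907 0.33558903 0.05861829]
up t 30.7 w 0.0284 F [ 0.5  0.3 -1. ] z 0.2024
over1 t 32.8 w 0.0282 F [-1.2 -0.4 -1.1] z 0.2034
0.145 3 [-0.3  2. ] 0.157
0.16 17 [-1.8  2.1] 0.161
0.175 16 [-1.5  1.9] 0.176
0.19 16 [-1.6  1.8] 0.192
0.205 17 [-1.8  1.8] 0.206
0.22 9 [-2.1  2. ] 0.22
0.235 50 [-10.7  15. ] 0.237
```

View pics/r2.png

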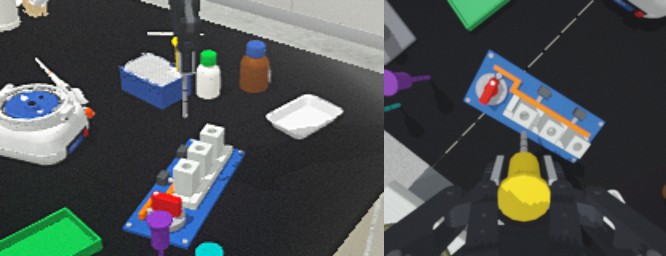

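The rod is held upright and centred, with its tip at tcp_z − 0.0465. Now I'll probe the bores.

```bash
cat > probe.py <<'E'
from h import *
import sys
T=.0465
B={1:(.4985,.0657),2:(.5116,.0133),3:(.5247,-.0391)}
def F(n=4):
    v=[]
    for _ in range(n): ctrl.pause(.02);v.append(get_state()['contact_force'])
    return np.mean(v,0)
def down(xy,zs,base,thr=4):
    for z in zs:
        ctrl.movel([*xy,z+T],max_speed=.04);f=F()-base
        if f[2]>thr: return get_state()['tcp_pos'][2]-T,f
    return None,f
def probe(i):
    xy=np.array(B[i]);ctrl.movel([*xy,.085+T]);ctrl.movel([*xy,.070+T],max_speed=.06);base=F()
    z,f=down(xy,np.arange(.068,.057,-.002),base)
    if z: print(i,'rim hit',z,f);ctrl.movel([*xy,.085+T]);return
    ctrl.movel([*xy,.044+T],max_speed=.06);print('in',np.round(F()-base,1))
    z,f=down(xy,np.arange(.0425,.034,-.001),base)
    if z is None:
        ctrl.movel([*xy,.026+T],max_speed=.06);z,f=down(xy,np.arange(.0245,.014,-.001),base)
    s=st(f'bore {i} floor tip z {z} F {np.round(f,1)}')
    ctrl.pause(.3);ctrl.movel([*xy,.085+T]);st('out')
E
python3 - <<'E'
from probe import *
probe(1)
E
```

```text
in [-0.  -0.1  0.2]
bore 1 floor tip z 0.019980659336352777 F [0.2 0.4 6.4] t 41.4 w 0.0281 F [0.2 1.2 5.7] z 0.0665
out t 42.3 w 0.0282 F [-0.6  0.3 -1.3] z 0.1309
```

```bash
python3 - <<'E'
from probe import *
probe(2);probe(3)
E
```

```text
in [-0.1  0.4  0. ]
bore 2 floor tip z 0.03799659432471861 F [-0.1  0.4  6.5] t 47.5 w 0.0284 F [ 0.1 -0.2  6.1] z 0.0845
out t 48.3 w 0.0285 F [-0.2 -0.4 -1. ] z 0.1311
in [-0.1  0.2 -0.9]
bore 3 floor tip z 0.01999222969870358 F [-0.5  0.4  5.3] t 56.6 w 0.028 F [-0.3 -0.5  5.4] z 0.0665
out t 57.5 w 0.0282 F [-1.  -0.5 -0.8] z 0.1308
```

Bores 1 and 3 are full and bore 2 is short. The rod goes back in its stand, and then I open the clamp.

```bash
python3 - <<'E'
from probe import *
p=np.array([.4204,.3356]);q=get_state()['tcp_pos']
ctrl.movel([q[0],q[1],.204]);ctrl.movel([*p,.204],quat(.785));st('above')
ctrl.movel([*p,.095+T],max_speed=.08);base=F()
z,f=down(p,np.arange(.092,.078,-.002),base)
if z: print('rim hit',z,f);raise SystemExit
ctrl.movel([*p,.016+T],max_speed=.08);print('in',np.round(F()-base,1))
z,f=down(p,np.arange(.0145,.009,-.001),base,3);print('seat',z,f)
ctrl.ungrasp();st();ctrl.movel([*p,.18])
ctrl.movel([.36,.28,.25])
im,d,C,P=look("wrist")
for r in models.masks_of("wrist","depth_rod")[:6]:
    m=r['mask']&(d>0);qq=C[m];zt=np.percentile(qq[:,2],97);t=qq[qq[:,2]>zt-.006]
    (c,rad)=cv2.minEnclosingCircle(t[:,:2].astype(np.float32)*1000)
    print(round(r['p'],2),'ztop',round(zt,3),'circ',np.round(c,1),'bgr',im[r['mask']].mean(0).astype(int))
E
```

```text
above t 60.9 w 0.0282 F [-1.1 -0.  -1.7] z 0.2039
in [0.3 0.4 0. ]
seat 0.01213536486395185 [-0.82939504 -0.59061938  5.97194665]
 t 67.0 w 0.0858 F [0.  0.4 0.9] z 0.058
0.86 ztop 0.125 circ [327.8 245.3] bgr [205 204  47]
0.73 ztop 0.125 circ [412.3 235.4] bgr [206  92 167]
0.67 ztop 0.138 circ [419.9 335.7] bgr [ 81 250 253]
0.64 ztop 0.125 circ [325.8 346.6] bgr [200  91 163]
0.39 ztop 0.068 circ [510.1  24.2] bgr [214 217 215]
```

```bash
python3 - <<'E'
from h import *
k=KN;ctrl.movep([*k,0.12],quat(RY+.7));ctrl.movel([*k,0.03]);st()
ctrl.movel([*k,0.0],max_speed=.05);st()
ctrl.close_gripper(force=40);s=st('closed')
for y in(.85,1.0,1.1): ctrl.movel([*k,0.0],quat(RY+y));s=st(y)
ctrl.ungrasp();ctrl.movel([*k,0.1]);ctrl.movel([*rk(-0.075,0.0),0.25],quat(RY))
im,d,C,P=look("wrist");cv2.imwrite("pics/w4.png",im[20:320,100:560])
for n in["cam_knob","insert_1a","clamp_bar"]:
    for r in models.masks_of("wrist",n)[:5]:
        m=r['mask']&(d>0);q=C[m];zt=np.percentile(q[:,2],97);t=q[q[:,2]>zt-.006]
        rect=cv2.minAreaRect(t[:,:2].astype(np.float32)*1000)
        print(n,round(r['p'],2),np.round(r['point']),'ztop',round(zt,3),'top rect',np.round(rect[0],1),np.round(rect[1]),round(rect[2],1))
for cam in("top","side"):
    im,d,C,P=look(cam);cv2.imwrite(f"pics/{cam}4.png",im)
    for n in["steel_tray","green_tray","bottle_amber","bottle_white"]:
        for r in models.masks_of(cam,n)[:1]:
            m=r['mask']&(d>0);p=C[m]
            rect=cv2.minAreaRect(p[:,:2].astype(np.float32)*1000)
            print(cam,n,round(r['p'],2),np.round(r['point']),np.round(rect[0]),np.round(rect[1]),round(rect[2],1))
E
```

```text
t 70.6 w 0.0853 F [ 0.6  0.3 -0.1] z 0.0309
 t 71.3 w 0.0853 F [-0.2  0.7  0.4] z -0.0
closed t 72.0 w 0.0257 F [2.6 0.7 5.5] z 0.0005
0.85 t 72.2 w 0.0141 F [ 1.6 -1.3  7.1] z 0.0005
1.0 t 72.5 w 0.0143 F [ 1.5 -1.4  8.3] z 0.0005
1.1 t 72.8 w 0.0142 F [ 2.7 -1.5  8.2] z 0.0005
cam_knob 0.66 [218. 102.] ztop 0.06 top rect [483.2 134.7] [45. 15.] 77.6
cam_knob 0.34 [291.  88.] ztop 0.058 top rect [503.9  50.3] [ 30. 215.] 13.7
insert_1a 0.87 [273. 102.] ztop 0.068 top rect [498.6  65.8] [31. 32.] 13.6
insert_1a 0.45 [222. 102.] ztop 0.06 top rect [483.2 134.7] [45. 15.] 77.6
clamp_bar 0.91 [291.  81.] ztop 0.026 top rect [536.3  49.5] [ 27. 220.] 13.5
clamp_bar 0.58 [596.  95.] ztop 0.099 top rect [ 602.3 -296.8] [37. 14.] 29.1
top steel_tray 0.9 [412. 196.] [ 461. -254.] [142. 100.] 78.6
top green_tray 0.63 [244. 156.] [591. 289.] [137.  99.] 78.6
top bottle_amber 0.82 [430. 155.] [ 606. -304.] [59. 50.] 36.4
top bottle_white 0.71 [405. 133.] [ 663. -222.] [45. 35.] 52.2
side steel_tray 0.66 [391. 174.] [ 459. -250.] [138.  94.] 77.3
side green_tray 0.63 [223. 255.] [552. 307.] [148. 249.] 66.1
side bottle_amber 0.7 [361. 143.] [ 603. -303.] [61. 54.] 35.3
side bottle_white 0.69 [330. 147.] [ 697. -269.] [ 46. 161.] 36.5
```

View pics/w4.png

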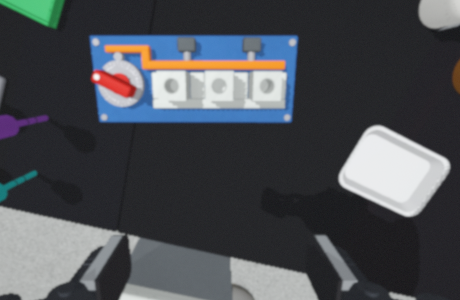

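The clamp is open: the wing is turned back and the bar has withdrawn. Sorting comes next, starting with insert 1.

```bash
cat > sort.py <<'E'
from h import *
PZ=.050
def tray(name,bgr_test,mn=400):
    "tray centre and long-axis angle from the wrist camera"
    im,d,C,P=look("wrist");best=None
    for r in models.masks_of("wrist",name)[:4]:
        m=r['mask']&(d>0)&(C[...,2]<.03);q=C[m]
        if len(q)<mn: continue
        (c,sz,a)=cv2.minAreaRect(q[:,:2].astype(np.float32)*1000)
        if sz[0]<sz[1]: a+=90;sz=sz[::-1]
        print(name,round(r['p'],2),np.round(c),np.round(sz),round(a,1),np.round(r['point']))
        if best is None and abs(sz[0]-137)<14 and abs(sz[1]-97)<14: best=(np.array(c)/1000,np.deg2rad(a if a<135 else a-180))
    return best,im
def pick(xy,yaw):
    ctrl.movep([*xy,zc(.15)],quat(yaw));ctrl.movel([*xy,zc(.09)]);ctrl.movel([*xy,zc(PZ)],max_speed=.06);st('down')
    ctrl.close_gripper(force=60);s=st('closed')
    ctrl.movel([*xy,zc(.16)],max_speed=.1);return st('lifted')
def place(c,a,off,floor):
    "c tray centre, a long-axis angle, off along it"
    xy=c+off*np.array([np.cos(a),np.sin(a)])
    ctrl.movel([*xy,zc(.16)],quat(a));s=st('over tray')
    zt=zc(PZ+floor-.008)
    ctrl.movel([*xy,zt+.02],max_speed=.1);ctrl.movel([*xy,zt+.002],max_speed=.04);s=st('near')
    for k in range(4):
        if s['contact_force'][2]>4: break
        ctrl.movel([*xy,zt+.002-.001*(k+1)],max_speed=.03);s=st()
    ctrl.ungrasp();ctrl.movel([*xy,zc(.12)]);st('free')
E
python3 - <<'E'
from sort import *
for yaw in(1.815,-1.327): print(yaw,[None if (j:=ctrl.ik([*p,zc(.05)],quat(yaw)))is None else np.round(j,2) for p in[(.4986,.0658),(.525,-.04)]])
for yaw in(1.37,-1.77): print(yaw,[None if (j:=ctrl.ik([*p,zc(.05)],quat(yaw)))is None else np.round(j,2) for p in[(.591,.288),(.461,-.25)]])
s=pick([.4986,.0658],1.815)
if s['width']>.028:
    ctrl.movel([.565,.15,zc(.19)],quat(1.37));st('standoff')
    b,im=tray("green_tray",None);print(b);cv2.imwrite("pics/g1.png",im)
E
```

```text
1.815 [array([ 0.43,  0.78, -0.99,  2.05,  0.91,  0.84, -0.87]), array([ 0.65,  0.82, -1.03,  1.99,  0.93,  0.9 , -0.65])]
-1.327 [array([-0.41,  0.62,  0.36,  2.06, -0.41,  0.53, -2.66]), array([-0.07,  0.62,  0.16,  2.  , -0.18,  0.54, -2.69])]
1.37 [array([ 0.05,  0.97, -1.05,  1.62,  0.92,  1.12, -1.46]), array([ 1.01,  0.76, -0.91,  1.99,  0.85,  0.82, -0.6 ])]
-1.77 [array([ 0.1 ,  1.06, -1.23,  1.62,  1.05,  1.25,  1.6 ]), array([ 0.35,  0.61,  0.16,  2.  , -0.18,  0.54, -2.71])]
down t 78.8 w 0.0854 F [-0.7 -0.4  0.4] z -0.0026
closed t 79.3 w 0.0314 F [2.1 0.  2. ] z -0.0023
lifted t 80.6 w 0.0313 F [ 0.4  0.2 -1.4] z 0.1067
standoff t 81.5 w 0.031 F [ 0.1 -0.2 -2.1] z 0.1367
green_tray 0.59 [584. 266.] [103.  91.] 168.7 [316.  53.]
None
```

View pics/g1.png

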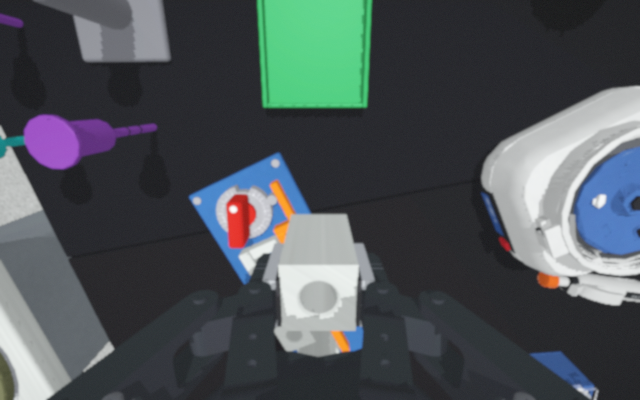

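The insert is firmly held at (318,290). The green tray is cut off at the top of the frame, (315,50), so I'll move closer, measure it and place the insert.

```bash
python3 - <<'E'
from sort import *
ctrl.movel([.578,.215,zc(.19)]);st()
b,im=tray("green_tray",None);print(b)
if b:
    place(b[0],b[1],-.03,.004)
    s=pick([.5248,-.0393],1.815)
    if s['width']>.028:
        ctrl.movel([.578,.215,zc(.19)],quat(b[1]));st('standoff')
        b,im=tray("green_tray",None);print(b);cv2.imwrite("pics/g2.png",im)
E
```

```text
t 82.2 w 0.0312 F [-0.  -0.5 -2.4] z 0.1369
green_tray 0.89 [591. 290.] [140. 100.] 78.7 [315.  98.]
(array([0.5908808 , 0.29039301]), np.float64(1.3734919095366867))
over tray t 82.8 w 0.031 F [-0.6 -1.5 -0.5] z 0.1072
near t 84.5 w 0.0313 F [ 0.4  0.5 -1.3] z -0.0049
 t 84.7 w 0.0314 F [-0.9 -0.1 -1.5] z -0.0056
 t 85.0 w 0.0315 F [-0.5  0.5  0. ] z -0.0066
 t 85.2 w 0.0312 F [-2.6 -1.8  8. ] z -0.0066
free t 86.5 w 0.0853 F [-0.1  0.3 -1.1] z 0.0668
down t 89.0 w 0.0855 F [-0.5 -1.2  0.4] z -0.0026
closed t 89.5 w 0.031 F [2.5 1.1 1.3] z -0.0023
lifted t 90.8 w 0.0312 F [ 0.3  0.1 -1.4] z 0.1067
standoff t 92.7 w 0.0315 F [-0.7 -0.1 -1.8] z 0.1371
green_tray 0.68 [589. 290.] [142. 105.] 79.3 [315.  92.]
green_tray 0.17 [471. 138.] [74. 35.] 39.6 [240. 263.]
(array([0.58884253, 0.28950369]), np.float64(1.3841424233681314))
```

View pics/g2.png

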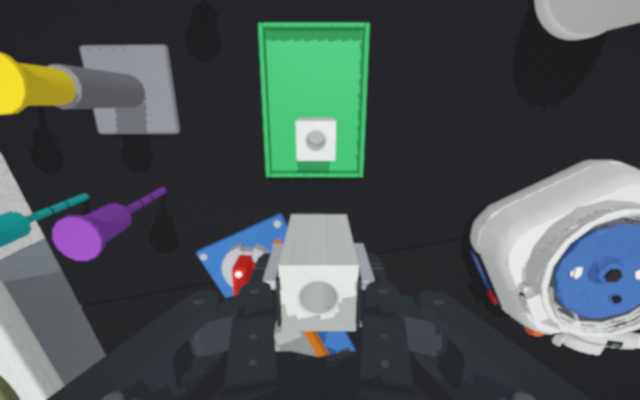

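Insert 1 stands upright in the green tray at (316,140), and insert 3 is in the gripper. I'll place it, then move insert 2.

```bash
python3 - <<'E'
from sort import *
place(np.array([.5905,.290]),1.375,.03,.004)
s=pick([.5117,.0132],1.815)
if s['width']>.028:
    ctrl.movel([.470,-.20,zc(.19)],quat(1.37));ctrl.movel([.446,-.315,zc(.19)]);st('standoff')
    b,im=tray("steel_tray",None);print(b);cv2.imwrite("pics/s1.png",im)
E
```

```text
over tray t 93.7 w 0.0317 F [ 0.2 -0.9 -1.3] z 0.1073
near t 95.4 w 0.0312 F [ 0.1  0.7 -1.5] z -0.0049
 t 95.6 w 0.0313 F [-0.6  0.9 -1.5] z -0.0056
 t 95.9 w 0.0308 F [-0.4  0.7 -0.3] z -0.0065
 t 96.1 w 0.0312 F [-1.4 -1.2  6.6] z -0.0066
free t 97.3 w 0.0852 F [ 0.5 -0.4  0.1] z 0.0668
down t 99.9 w 0.0853 F [0.9 0.3 0. ] z -0.0026
closed t 100.5 w 0.0314 F [2.2 0.1 1.3] z -0.0023
lifted t 101.7 w 0.0313 F [-0.2 -0.1 -1.1] z 0.1067
standoff t 104.2 w 0.0316 F [ 1.1  0.1 -1.2] z 0.1375
steel_tray 0.91 [ 458. -252.] [147.  95.] 80.1 [319. 111.]
(array([ 0.45843359, -0.25199432]), np.float64(1.397251168043774))
```

View pics/s1.png

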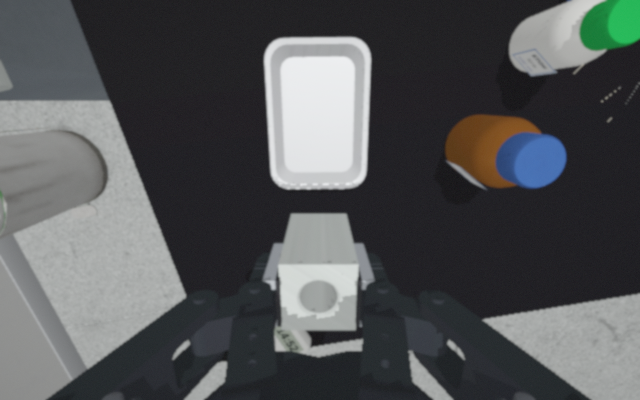

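The steel tray is clear at (318,112), with the bottles well off to the right. I'll place the insert in the middle of it and then check the whole scene.

```bash
python3 - <<'E'
from sort import *
place(np.array([.4605,-.2515]),1.38,0,.003)
s=get_state()['tcp_pos'];ctrl.movel([s[0],s[1],.25]);ctrl.movep([.40,-.45,.3],quat(1.0))
a,_=vision.grab_frame("side");t,_=vision.grab_frame("top")
cv2.imwrite("pics/end.png",np.vstack([cv2.resize(a[110:350,140:460],None,fx=1.5,fy=1.5),cv2.resize(t[110:270,150:470],None,fx=1.5,fy=1.5)]))
im,d,C,P=look("top")
for n in["insert_1a","steel_tray","green_tray","bottle_amber","bottle_white"]:
    for r in models.masks_of("top",n)[:4]:
        q=C[r['mask']&(d>0)];print(n,round(r['p'],2),np.round(r['point']),np.round(np.median(q,0),3),round(np.percentile(q[:,2],97),3))
E
```

```text
over tray t 105.0 w 0.0313 F [-0.4 -0.8 -1.6] z 0.1075
near t 106.7 w 0.0311 F [ 0.2  0.3 -0.2] z -0.0058
 t 106.9 w 0.0314 F [ 0.4 -1.  -1.7] z -0.0066
 t 107.2 w 0.0312 F [ 0.2  0.  -1.1] z -0.0077
 t 107.4 w 0.0314 F [-0.7  0.8  2.2] z -0.0085
 t 107.7 w 0.0311 F [-3.2  0.3 14. ] z -0.0086
free t 108.9 w 0.0854 F [-0.6  0.3 -0.7] z 0.0668
insert_1a 0.61 [247. 160.] [0.586 0.26  0.059] 0.066
steel_tray 0.59 [412. 204.] [ 0.458 -0.249  0.004] 0.025
green_tray 0.74 [242. 159.] [0.581 0.289 0.005] 0.023
green_tray 0.35 [317. 185.] [0.51  0.047 0.01 ] 0.031
bottle_amber 0.9 [431. 154.] [ 0.602 -0.298  0.07 ] 0.102
bottle_white 0.75 [406. 132.] [ 0.661 -0.219  0.065] 0.097
```

View pics/end.png

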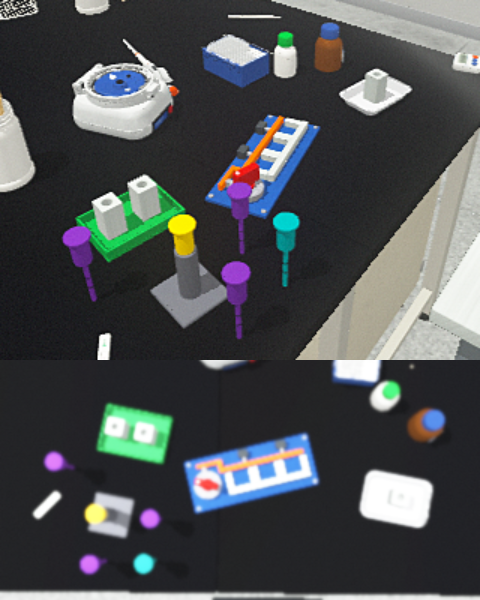

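The final view shows two inserts in the green tray, one in the steel tray, the rack empty, the rod in its stand and both bottles standing.

```bash
python3 -c "
from station import ticket;print(ticket.close_job())"
```

```text
the job is handed in; nothing more can be done
None
```

The job is handed in: inserts 1 and 3 (46 mm bores) are in the green tray, insert 2 (28 mm) is in the steel tray, the rod is back in its stand, the clamp is open and both bottles are still standing; the first try at the knob closed above the wing because the fingertips sit about 34 mm behind the reported TCP, so I corrected for that from then on.

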